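Index the reagent carousel and lock it again

TASK

Slide the orange transport-lock knob of the reagent carousel, under the light bar, away from the carousel to its open end stop, then swing the carousel a quarter turn counterclockwise (seen from above) by its black post until it clicks into its detent with its red-capped bottle at the red mark on the edge of the base, and slide the lock fully home again. Do not press on the light bar, and leave the jar, the white-capped bottle and the paper roll on the bench where they are.

Things in the scene. Friction and masses are not known exactly. Their poses are not given: they have to be found in the camera images.
- unit: White base plate, fixed to the bench, 230 (x) x 320 (y) x 24 mm. Origin: centre of its underside. Its -x side is its front and looks to the robot's right (world -y, +-17 degrees); its +y side is towards the robot. In its frame (mm) the carousel's axis is at (0, -70), the lock knob slides along y at x = 0, and an end stop 20 mm high stands on the plate at y = 122 to 128.
- lightbar: Grey light bar fixed to the unit, frame as the unit's: 40 x 153 x 25 mm above the lock at x = 5 to 45, y = 0 to 153, z = 163 to 188 mm. It keeps an upright gripper off the knob: come in from the front, leaning 30 to 45 degrees back towards the unit's -x side. A steel pillar, 22 mm diameter, at (50, 140) carries it.
- lock (a joint): Lock slide, m: 0 = fully home (brass tongue in the slot in the carousel's rim), 0.030 = open end stop. It opens along the unit's +y, away from the carousel. Friction about 2 N; it stays where left. The tongue clears the rim from about 0.014 and enters it only at the parking slot (carousel near 0, with play) and the working slot (1.571).
- knob (a point): Orange lock knob: upright block 20 (unit x) x 16 (unit y) x 46 mm high, its foot 48 mm and its top 94 mm above the bench. This point is on its middle, 14 mm below its top, 80 mm above the bench; axes as the unit's. It stands on a dark carriage 30 (x) x 36 (y) mm. The knob has 40 mm or more free at its sides.
- carousel (a joint): Angle of the carousel, rad, growing counterclockwise from above: 0 = parked (post at the unit's front, -x side), 1.571 = working position: detent, red-capped bottle at the front mark, post on the unit's -y side. Limits -0.3 and 2.0. The spring detent at 1.571 pulls in from about 0.06 rad away and is passed with some 3 N at the post.
- axis (a point): Point on the carousel's vertical axis, on the top of the 176 mm diameter aluminium disc, 46 mm above the bench; axes as the unit's.
- post (a point): Black upright grip post of the carousel, 16 mm diameter, standing 47 mm above the disc (its foot 46 mm, its top 93 mm above the bench), 66 mm from the axis. This point is on its centre line, 75 mm above the bench. Bottles 31 mm across, tops 114 mm above the bench, are clipped to the disc 50 mm from the axis at 90, 180 and 270 degrees from the post.
- red_cap (a point): Red dropper cap (23 mm diameter) of the red-capped bottle on the carousel, 50 mm from the axis, 104 mm above the bench.
- mark (a point): Red mark on the front edge of the base plate, 98 mm in front of the carousel's axis.
- jar: Bystander: amber jar with blue lid, 60 mm diameter, 75 mm high, on the bench in front of the unit (its -x side). Origin: centre of its underside.
- reagent: Bystander: amber bottle with white cap, 44 mm diameter, 85 mm high, on the bench behind the unit (its +x side). Origin: centre of its underside.
- tape: Bystander: white paper roll, 90 mm diameter, 35 mm high, lying flat on the bench behind the unit (its +x side). Origin: centre of its underside.

How it is judged:
By the outcome, as a careful person would: the job done as asked, in the order asked, and still so for the second after the job is handed in, with the robot touching nothing.
It also fails if it takes over 67 s, if anything falls off the work surface, if the arm or the gripper's body presses on something with over 40 N, if the wrist force passes 120 N, or if a joint passes its speed limit or range.

ROBOT

A 6-joint arm with a two-finger parallel gripper is mounted at the origin on the work surface. World frame = base frame: x ahead of the robot, y to its left, z up, the work surface at z = 0. Lengths are in mm, angles in degrees, forces in N, time in s.
With the tool pointing down it reaches from about 375 to 900 mm from the base axis. Payload 3.1 kg.
Tool frame: the origin (TCP) lies at the very end of the fingers, on their centre line; the grasp point (between the pads) lies 19 mm behind it (arm.grasp_offset is the distance from the TCP to the grasp point, in mm); z points along the fingers, y is the line along which they close (so a half turn about z gives the same grasp; the last joint's range is limited). The gripper opens to 87 mm and grips with 3 to 60 N. Pads are 19 mm wide; open, the fingers measure 117 mm over their backs; the gripper's body (75 mm by 190 mm) begins 51 mm behind the grasp point.
Start: joints at [-81.045, 30.224, 82.088, -0, 67.689, -10.227], TCP at [205.385, -590.266, 222.548] pointing down, gripper open.
Joint ranges: [-176.69, 176.69], [-43.24, 126.21], [12.49, 139.97], [-82, 262], [0, 151.66], [-163.58, 163.58]. Speed limits (degrees/s): [159.86, 159.86, 180, 180, 180, 180].

INTERFACE

Orientations are given as a 3x3 rotation matrix whose columns are the frame's x, y, z axes.
In Python, from rig import arm, imaging gives the robot as it stands. The module is installed in compiled form; this text tells all that it offers.
- The arm moves only by the tool arm_command, never from a script. Its argument "plan" is a list of rows, each a list of 3 entries, a list of its own where there are three numbers: the opening, from -1 (shut) to 1 (fully open), then the shift along the tool's x, y, z scaled (see below), then the turn about the tool's z scaled (see below). In form: [[grip, [tx, ty, tz], spin], ...]. A call has 1 to 10 rows; each row is the pose to reach, as a shift and turn from the pose commanded when the call began, along the tool's axes at that moment, turning the shorter way round; what a row does not reach only later rows make up. The controller multiplies each number of a shift by 0.5 m and each number of a turn by pi rad. A row lasts 1/10 s, in which the tool goes at most 50 mm and 8.59 degrees, less where a joint would pass 70% of its speed; a pose out of reach is approached as far as the arm can. A call with a number of a shift or a turn outside -1 to 1 is refused whole. A call with a gripper value outside its range is refused whole. The fingers move at their own pace and stop on an object; the grip force is fixed at half the most. Time passes only in rows, so rows that repeat a pose let the fingers close. It gives the time, the measured TCP pose, the force, the opening and the grip force at its end, in the units of the state.
- arm.sense(): the state, without advancing time (a new reading comes with each control period).
- imaging.read_camera(name): name is "scene" or "top" or "wrist"; returns (picture, depth): 480x640x3 uint8, red, green, blue; 480x640 float32, mm along the optical axis (not along the pixel's ray), 0 where there is no reading.
- imaging.camera_model(name): a dict with "intrinsics" (3x3 intrinsics, pixels), "rvec" (rotation vector, rad) and "tvec" (3), from world to camera coordinates, as OpenCV has them; the wrist camera has in their place "tool_from_camera" (4x4, takes a point from camera to tool coordinates, whose origin is the TCP and whose axes are the flange's). Camera axes: x right, y down, z forward; pixel columns grow to the right and rows downward; lengths in mm; the calibration is good to about 2 mm. A picture is of the moment at which its call begins: read the wrist's pose just before it. camera_model takes no time and is no camera call.
- arm.finish_job(): hands the job in; it is judged then, once.
Trained networks look in the newest picture that a camera, given by its name, has taken for a name from the list of things; names that differ only in an ending like _2 or _b are one class to them, and where a whole thing is asked for, a point or a joint stands for the part that bears it (a point fixed in the world has none). Each returns a list of dicts, best first, with "p" (0 to 1); they miss things now and then, are a little off and sometimes report something else, mostly with a low value. They report only what shows in the picture. A call takes as long as a camera call.
- imaging.trace(thing, camera): "region" (480x640 bool, what is visible of it) and "extent" ([left, top, right, bottom] in pixels, round what is visible of it).
- imaging.mark_of(thing, camera): "at" ([row, column] in pixels: a listed point, or the origin of a listed thing).
The state is a dict: "time_s": time; "qpos": joint angles; "dq": joint speeds; "tau": joint torques, N m; "tcp_pos": TCP position; "eef_rot": TCP orientation; "force": force on the tool from outside, world axes, zero at the start; "ft_torque": the same for the moment, N m; "width": finger opening in mm; "finger_force": force on a finger pad.
Only numpy, scipy, OpenCV 4.12 (cv2) and the standard library are available. Lean on these libraries where they do the work, as an engineer would, in place of code of your own. Each camera call takes 0.05 s, during which the arm holds its last target. There are 200 camera calls.

## Working session

There is one attempt and no reset: what is moved stays moved. The work goes in short steps, Python scripts to look and compute and a tool call to move; the robot and the scene stay as the last step left them, time stands still between calls to the robot, and variables do not carry over. Pictures are saved under pics/ and viewed, at most 10 in all, crops included, and the job is handed in when it is done.

Besides the shell and the picture viewer there is one more tool, called by a JSON object that holds its "api" and its "payload", one argument or row to a line. arm_command: Moves the arm, as the interface text tells. Its arguments: {"type":"object","properties":{"plan":{"type":"array","items":{"type":"array"}}},"required":["plan"]}

```bash
mkdir -p pics; cat > h.py <<'E'
import numpy as np, cv2
from rig import arm, imaging
def cam(name):
    m=imaging.camera_model(name); K=np.array(m["intrinsics"],float)
    if name=="wrist":
        s=arm.sense(); T=np.eye(4); T[:3,:3]=s["eef_rot"]; T[:3,3]=s["tcp_pos"]
        return K,T@np.array(m["tool_from_camera"])
    W=np.eye(4); W[:3,:3]=cv2.Rodrigues(np.array(m["rvec"],float))[0]; W[:3,3]=np.ravel(m["tvec"])
    return K,np.linalg.inv(W)
def at_z(K,T,rc,z):
    d=T[:3,:3]@np.linalg.inv(K)@np.array([rc[1],rc[0],1.]); o=T[:3,3]
    return o+d*(z-o[2])/d[2]
E
cat > a.py <<'E'
from h import *
np.set_printoptions(precision=1,suppress=True)
hz=dict(knob=80,axis=46,post=75,red_cap=104,mark=24,unit=0,jar=0,reagent=0,tape=0)
for c in ("top","scene"):
    K,T=cam(c); p,d=imaging.read_camera(c); cv2.imwrite(f"pics/{c}0.png",p[:,:,::-1])
    print(c,T[:3,3])
    for n,z in hz.items():
        r=imaging.mark_of(n,c)
        if r: print(n,round(r[0]["p"],2),np.array(r[0]["at"]),at_z(K,T,r[0]["at"],z))
s=arm.sense(); print(s["tcp_pos"],s["eef_rot"],s["time_s"])
E
python3 a.py
```

```text
top [ 506.4   46.  1021.8]
axis 0.76 [243.3 399.4] [ 597.8 -108.8   46. ]
post 0.83 [243.4 434.8] [ 594.4 -175.1   75. ]
red_cap 0.77 [266.  403.5] [ 548.3 -106.5  104. ]
mark 0.62 [247.7 449. ] [ 589.8 -216.7   24. ]
unit 0.89 [277.6 391.5] [528.3 -97.5   0. ]
jar 0.97 [305.1 496.7] [ 468.3 -320.5    0. ]
reagent 0.63 [284.8 314.4] [514.1  68.    0. ]
tape 0.74 [215.8 298.9] [663.7 101.    0. ]
scene [1235.7  293.   586.2]
knob 0.75 [186.6 282.9] [ 458.2 -103.3   80. ]
axis 0.7 [234.1 247.8] [ 596.6 -110.2   46. ]
post 0.78 [210.8 221.7] [ 584.9 -172.8   75. ]
red_cap 0.61 [198.8 262.6] [553.  -98.9 104. ]
mark 0.89 [228.9 210.5] [ 586.6 -203.5   24. ]
unit 0.93 [235.5 269.1] [ 527.9 -102.2    0. ]
jar 0.57 [198.4 199.3] [ 466.5 -315.9    0. ]
reagent 0.57 [249.9 347.6] [505.1  63.    0. ]
tape 0.83 [305.2 340.3] [658.5 105.7   0. ]
[ 205.4 -590.3  222.6] [[ 0.9  0.3  0. ]
 [ 0.3 -0.9 -0. ]
 [-0.   0.  -1. ]] 1.0
```

View pics/top0.png

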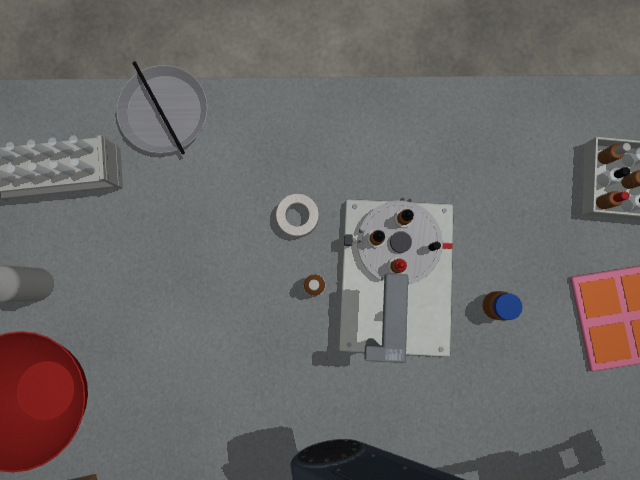

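View pics/scene0.png

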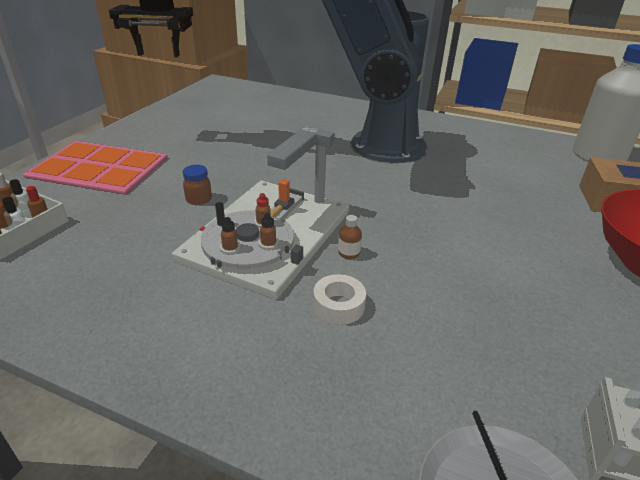

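The views show the unit with its front to the right at about (449,245) and the knob under the bar (scene 283,187), near world (458,-103). The unit is turned about 3°.

The move interface only turns about the tool's z, but the knob needs a leaning gripper. I'll check how the arm behaves at its reach limits, in free space to the robot's left, where an outward lean would point the right way.

```bash
cat >> h.py <<'E'
np.set_printoptions(precision=3,suppress=True)
def go(pts,spin=0):
    s=arm.sense(); R=np.array(s["eef_rot"]); p=np.array(s["tcp_pos"])
    for q in pts: print(q,"->",np.round(R.T@(np.array(q,float)-p)/500,3))
def st():
    s=arm.sense(); print(round(s["time_s"],2),"p",np.round(s["tcp_pos"],1),"q",np.round(s["qpos"],1),"F",np.round(s["force"],1),"w",round(s["width"],1),round(float(np.max(s["finger_force"])),1)); print(np.array(s["eef_rot"]))
E
python3 -c "
from h import *
go([[350,-480,450],[600,-150,450],[550,150,450],[350,450,450]])"
```

```text
[350, -480, 450] -> [ 0.346 -0.113 -0.455]
[600, -150, 450] -> [ 1.035 -0.572 -0.455]
[550, 150, 450] -> [ 1.137 -1.172 -0.455]
[350, 450, 450] -> [ 0.957 -1.87  -0.455]
```

{"api": "arm_command", "payload": {
  "plan": [
    [1,[0.0,0.0,-0.1],0],
    [1,[0.05,0,-0.2],0],
    [1,[0.1,-0.02,-0.3],0],
    [1,[0.2,-0.06,-0.38],-0.04],
    [1,[0.3,-0.1,-0.455],-0.08],
    [1,[0.39,-0.15,-0.455],-0.12],
    [1,[0.48,-0.2,-0.455],-0.16],
    [1,[0.57,-0.26,-0.455],-0.2],
    [1,[0.66,-0.32,-0.455],-0.24],
    [1,[0.75,-0.38,-0.455],-0.28]
  ]
}}

```text
time_s: 2.0
tcp_pos: [465.7, -327.8, 449.8]
eef_rot: [[0.344, 0.939, 0.001], [0.939, -0.344, -0.001], [-0.0, 0.001, -1.0]]
force: [1.3, -0.4, -0.8]
width: 87.1
finger_force: 0.0
```

```bash
python3 -c "
from h import *
st();go([[600,-100,450],[550,150,450],[400,400,450],[200,560,450]])"
```

```text
2.0 p [ 465.7 -327.8  449.8] q [-46.4  15.7  70.1   0.   94.2 -26.2] F [ 1.3 -0.4 -0.8] w 87.1 0.0
[[ 0.344  0.939  0.001]
 [ 0.939 -0.344 -0.001]
 [-0.     0.001 -1.   ]]
[600, -100, 450] -> [ 0.52   0.095 -0.001]
[550, 150, 450] -> [ 0.955 -0.171 -0.001]
[400, 400, 450] -> [ 1.321 -0.624 -0.001]
[200, 560, 450] -> [ 1.484 -1.11  -0.002]
```

{"api": "arm_command", "payload": {
  "plan": [
    [1,[0.09,0.02,0],-0.03],
    [1,[0.18,0.035,0],-0.06],
    [1,[0.27,0.05,0],-0.09],
    [1,[0.36,0.05,0],-0.112],
    [1,[0.45,0.05,0],-0.112],
    [1,[0.55,0.03,0],-0.112],
    [1,[0.64,-0.01,0],-0.112],
    [1,[0.72,-0.06,0],-0.112],
    [1,[0.8,-0.11,0],-0.112],
    [1,[0.88,-0.16,0],-0.112]
  ]
}}

```text
time_s: 3.0
tcp_pos: [542.6, 112.6, 449.4]
eef_rot: [[0.005, 1.0, 0.0], [1.0, -0.005, 0.0], [0.0, 0.0, -1.0]]
force: [0.5, 0.3, -0.2]
width: 87.4
finger_force: 0.0
```

```bash
python3 -c "
from h import *
st();go([[400,400,450],[200,560,450],[50,600,450]])"
```

```text
3.0 p [542.6 112.6 449.4] q [ 0.2 14.3 72.1  0.  93.6  0.4] F [ 0.5  0.3 -0.2] w 87.4 0.0
[[ 0.005  1.     0.   ]
 [ 1.    -0.005  0.   ]
 [ 0.     0.    -1.   ]]
[400, 400, 450] -> [ 0.574 -0.288 -0.001]
[200, 560, 450] -> [ 0.892 -0.689 -0.001]
[50, 600, 450] -> [ 0.97  -0.99  -0.001]
```

{"api": "arm_command", "payload": {
  "plan": [
    [1,[0.08,-0.04,0],0],
    [1,[0.16,-0.08,0],0],
    [1,[0.24,-0.12,0],0],
    [1,[0.32,-0.16,0],0],
    [1,[0.4,-0.2,0],0],
    [1,[0.48,-0.25,0],0],
    [1,[0.56,-0.3,0],0],
    [1,[0.63,-0.36,0],0],
    [1,[0.7,-0.43,0],0],
    [1,[0.76,-0.51,0],0]
  ]
}}

```text
time_s: 4.0
tcp_pos: [288.8, 493.4, 449.1]
eef_rot: [[0.005, 1.0, 0.0], [1.0, -0.005, 0.0], [0.0, 0.0, -1.0]]
force: [0.4, 0.5, 1.1]
width: 86.8
finger_force: 0.0
```

{"api": "arm_command", "payload": {
  "plan": [
    [1,[0.04,-0.09,0],0],
    [1,[0.08,-0.18,0],0],
    [1,[0.12,-0.27,0],0],
    [1,[0.16,-0.36,0],0],
    [1,[0.19,-0.45,0],0],
    [1,[0.21,-0.54,0],0],
    [1,[0.21,-0.63,0],0],
    [1,[0.21,-0.72,0],0],
    [1,[0.21,-0.74,0],0],
    [1,[0.21,-0.74,0],0]
  ]
}}

```text
time_s: 5.0
tcp_pos: [-81.3, 598.2, 449.4]
eef_rot: [[0.001, 1.0, 0.0], [1.0, -0.001, -0.0], [-0.0, 0.0, -1.0]]
force: [0.4, -0.0, 0.8]
width: 86.8
finger_force: 0.0
```

```bash
python3 -c "
from h import *
st()"
```

```text
5.0 p [-81.3 598.2 449.4] q [87.1 19.1 65.2 -0.  95.7 87.2] F [ 0.4 -0.   0.8] w 86.8 0.0
[[ 0.001  1.     0.   ]
 [ 1.    -0.001 -0.   ]
 [-0.     0.    -1.   ]]
```

{"api": "arm_command", "payload": {
  "plan": [
    [1,[0,0,-0.1],0],
    [1,[0,0,-0.2],0],
    [1,[0,0,-0.3],0],
    [1,[0,0,-0.4],0],
    [1,[0,0,-0.5],0],
    [1,[0,0,-0.6],0],
    [1,[0,0,-0.7],0],
    [1,[0,0,-0.8],0],
    [1,[0,0,-0.9],0],
    [1,[0,0,-0.95],0]
  ]
}}

```text
time_s: 6.0
tcp_pos: [-71.0, 535.7, 782.4]
eef_rot: [[0.005, 1.0, -0.002], [1.0, -0.005, 0.026], [0.026, -0.003, -1.0]]
force: [-0.2, -0.7, 0.3]
width: 87.0
finger_force: 0.0
```

```bash
python3 -c "
from h import *
st()"
```

```text
6.0 p [-71.  535.7 782.4] q [ 85.5  20.9  12.5   0.4 145.1  86.2] F [-0.2 -0.7  0.3] w 87.0 0.0
[[ 0.005  1.    -0.002]
 [ 1.    -0.005  0.026]
 [ 0.026 -0.003 -1.   ]]
```

{"api": "arm_command", "payload": {
  "plan": [
    [1,[0,0,0],0]
  ]
}}

```text
time_s: 6.1
tcp_pos: [-71.4, 535.2, 782.7]
eef_rot: [[0.005, 1.0, -0.002], [1.0, -0.005, 0.027], [0.027, -0.003, -1.0]]
force: [-0.6, 0.6, -0.6]
width: 87.1
finger_force: 0.0
```

{"api": "arm_command", "payload": {
  "plan": [
    [1,[0.3,0,-0.3],0],
    [1,[0.6,0,-0.6],0],
    [1,[0.6,0,-0.6],0],
    [1,[0.6,0,-0.6],0],
    [1,[0.6,0,-0.6],0]
  ]
}}

```text
time_s: 6.6
tcp_pos: [-58.2, 570.0, 764.2]
eef_rot: [[0.005, 1.0, -0.006], [0.999, -0.005, 0.045], [0.045, -0.006, -0.999]]
force: [0.5, 0.6, -0.3]
width: 86.9
finger_force: 0.0
```

```bash
python3 -c "
from h import *
st()"
```

```text
6.6 p [-58.2 570.  764.2] q [ 84.4  22.9  12.5   0.9 142.1  85.4] F [ 0.5  0.6 -0.3] w 86.9 0.0
[[ 0.005  1.    -0.006]
 [ 0.999 -0.005  0.045]
 [ 0.045 -0.006 -0.999]]
```

{"api": "arm_command", "payload": {
  "plan": [
    [1,[-0.3,0,-0.1],0],
    [1,[-0.5,0,-0.2],0],
    [1,[-0.6,0,-0.3],0],
    [1,[-0.7,0,-0.3],0],
    [1,[-0.8,0,-0.3],0],
    [1,[-0.9,0,-0.3],0]
  ]
}}

```text
time_s: 7.2
tcp_pos: [-59.4, 283.1, 859.9]
eef_rot: [[0.004, 1.0, -0.005], [0.999, -0.004, 0.048], [0.048, -0.005, -0.999]]
force: [0.9, 0.0, -0.5]
width: 87.3
finger_force: 0.0
```

```bash
python3 -c "
from h import *
st()"
```

```text
7.2 p [-59.4 283.1 859.9] q [ 78.3  -2.1  27.9   1.8 151.6  80.1] F [ 0.9  0.  -0.5] w 87.3 0.0
[[ 0.004  1.    -0.005]
 [ 0.999 -0.004  0.048]
 [ 0.048 -0.005 -0.999]]
```

{"api": "arm_command", "payload": {
  "plan": [
    [1,[0,0,-0.3],0],
    [1,[0,0,-0.6],0],
    [1,[0,0,-0.9],0],
    [1,[0,0,-1],0],
    [1,[0,0,-1],0],
    [1,[0,0,-1],0]
  ]
}}

```text
time_s: 7.8
tcp_pos: [-62.0, 287.1, 869.9]
eef_rot: [[0.005, 1.0, 0.001], [0.997, -0.005, 0.081], [0.081, 0.001, -0.997]]
force: [0.7, -0.3, -0.1]
width: 87.0
finger_force: 0.0
```

```bash
python3 -c "
from h import *
st()"
```

```text
7.8 p [-62.  287.1 869.9] q [ 79.1  -1.6  25.4   1.8 151.6  80.9] F [ 0.7 -0.3 -0.1] w 87.0 0.0
[[ 0.005  1.     0.001]
 [ 0.997 -0.005  0.081]
 [ 0.081  0.001 -0.997]]
```

{"api": "arm_command", "payload": {
  "plan": [
    [1,[0,0,-1],0],
    [1,[0,0,-1],0]
  ]
}}

```text
time_s: 8.0
tcp_pos: [-64.3, 281.4, 882.9]
eef_rot: [[0.004, 1.0, 0.009], [0.992, -0.005, 0.126], [0.126, 0.008, -0.992]]
force: [0.1, -0.6, -0.1]
width: 86.7
finger_force: 0.0
```

{"api": "arm_command", "payload": {
  "plan": [
    [1,[1,0,-1],0],
    [1,[1,0,-1],0]
  ]
}}

```text
time_s: 8.2
tcp_pos: [-64.5, 338.3, 892.1]
eef_rot: [[0.004, 1.0, 0.013], [0.987, -0.006, 0.161], [0.161, 0.012, -0.987]]
force: [0.8, 0.2, -0.3]
width: 87.0
finger_force: 0.0
```

{"api": "arm_command", "payload": {
  "plan": [
    [1,[-1,0,-1],0],
    [1,[-1,0,-1],0]
  ]
}}

```text
time_s: 8.4
tcp_pos: [-65.6, 266.7, 894.8]
eef_rot: [[0.004, 1.0, 0.015], [0.986, -0.006, 0.169], [0.169, 0.014, -0.985]]
force: [-0.0, -1.3, 0.5]
width: 87.0
finger_force: 0.0
```

{"api": "arm_command", "payload": {
  "plan": [
    [1,[-1,0,0],0],
    [1,[-1,0,0],0]
  ]
}}

```text
time_s: 8.6
tcp_pos: [-68.8, 164.4, 876.1]
eef_rot: [[0.0, 1.0, 0.018], [0.984, -0.004, 0.18], [0.18, 0.018, -0.984]]
force: [1.6, -0.9, 1.6]
width: 87.0
finger_force: 0.0
```

{"api": "arm_command", "payload": {
  "plan": [
    [1,[1,0,-0.6],0],
    [1,[1,0,-0.6],0],
    [1,[1,0,-0.6],0]
  ]
}}

```text
time_s: 8.9
tcp_pos: [-71.9, 280.6, 908.0]
eef_rot: [[0.007, 1.0, 0.024], [0.977, -0.012, 0.212], [0.212, 0.022, -0.977]]
force: [-0.6, 0.6, 0.1]
width: 87.4
finger_force: 0.0
```

{"api": "arm_command", "payload": {
  "plan": [
    [1,[0,0,-1],0],
    [1,[0,0,-1],0]
  ]
}}

```text
time_s: 9.1
tcp_pos: [-75.8, 269.9, 915.6]
eef_rot: [[0.003, 1.0, 0.027], [0.971, -0.009, 0.237], [0.237, 0.026, -0.971]]
force: [-0.8, -0.6, 0.7]
width: 86.7
finger_force: 0.0
```

{"api": "arm_command", "payload": {
  "plan": [
    [1,[0,0,-1],0],
    [1,[0,0,-1],0]
  ]
}}

```text
time_s: 9.3
tcp_pos: [-81.9, 249.3, 927.5]
eef_rot: [[0.001, 0.999, 0.034], [0.96, -0.01, 0.281], [0.281, 0.033, -0.959]]
force: [0.8, -0.6, -0.3]
width: 86.7
finger_force: 0.0
```

{"api": "arm_command", "payload": {
  "plan": [
    [1,[0,0,-1],0],
    [1,[0,0,-1],0]
  ]
}}

```text
time_s: 9.5
tcp_pos: [-89.0, 231.8, 936.3]
eef_rot: [[-0.0, 0.999, 0.04], [0.949, -0.012, 0.314], [0.314, 0.038, -0.949]]
force: [-1.1, -0.9, 0.0]
width: 87.1
finger_force: 0.0
```

```bash
python3 -c "
from h import *
st()"
```

```text
9.5 p [-89.  231.8 936.3] q [ 85.8  -5.1  15.   -2.  151.6  84.2] F [-1.1 -0.9  0. ] w 87.1 0.0
[[-0.     0.999  0.04 ]
 [ 0.949 -0.012  0.314]
 [ 0.314  0.038 -0.949]]
```

{"api": "arm_command", "payload": {
  "plan": [
    [1,[-0.3,0,-1],0],
    [1,[-0.3,0,-1],0]
  ]
}}

```text
time_s: 9.7
tcp_pos: [-100.2, 188.3, 941.1]
eef_rot: [[-0.0, 0.999, 0.048], [0.94, -0.016, 0.342], [0.342, 0.045, -0.939]]
force: [-0.6, -0.2, -0.2]
width: 86.8
finger_force: 0.0
```

{"api": "arm_command", "payload": {
  "plan": [
    [1,[0.2,0,-1],0],
    [1,[0.2,0,-1],0]
  ]
}}

```text
time_s: 9.9
tcp_pos: [-111.4, 181.5, 953.6]
eef_rot: [[-0.004, 0.999, 0.052], [0.925, -0.016, 0.379], [0.379, 0.05, -0.924]]
force: [0.2, -1.0, 1.0]
width: 86.8
finger_force: 0.0
```

{"api": "arm_command", "payload": {
  "plan": [
    [1,[0,0,-1],0],
    [1,[0,0,-1],0]
  ]
}}

```text
time_s: 10.1
tcp_pos: [-112.8, 148.9, 957.8]
eef_rot: [[-0.004, 0.998, 0.055], [0.916, -0.019, 0.4], [0.4, 0.052, -0.915]]
force: [0.3, -0.9, 0.5]
width: 87.2
finger_force: 0.0
```

```bash
python3 -c "
from h import *
st()"
```

```text
10.1 p [-112.8  148.9  957.8] q [111.4  -7.5  12.6 -24.6 151.6  87.8] F [ 0.3 -0.9  0.5] w 87.2 0.0
[[-0.004  0.998  0.055]
 [ 0.916 -0.019  0.4  ]
 [ 0.4    0.052 -0.915]]
```

{"api": "arm_command", "payload": {
  "plan": [
    [1,[1,0,-0.3],0],
    [1,[1,0,-0.3],0],
    [1,[1,0,-0.3],0]
  ]
}}

```text
time_s: 10.4
tcp_pos: [-84.1, 210.3, 957.6]
eef_rot: [[-0.015, 0.999, 0.035], [0.917, -0.001, 0.399], [0.399, 0.038, -0.916]]
force: [-0.7, 1.2, -0.3]
width: 86.9
finger_force: 0.0
```

{"api": "arm_command", "payload": {
  "plan": [
    [1,[0.3,0,-1],0],
    [1,[0.3,0,-1],0]
  ]
}}

```text
time_s: 10.6
tcp_pos: [-82.9, 199.8, 961.3]
eef_rot: [[-0.0, 0.999, 0.044], [0.909, -0.018, 0.416], [0.417, 0.04, -0.908]]
force: [0.2, -1.4, 0.7]
width: 86.9
finger_force: 0.0
```

{"api": "arm_command", "payload": {
  "plan": [
    [1,[0.3,0,-1],0],
    [1,[0.3,0,-1],0]
  ]
}}

```text
time_s: 10.8
tcp_pos: [-87.9, 183.9, 965.7]
eef_rot: [[-0.005, 0.999, 0.046], [0.898, -0.015, 0.439], [0.439, 0.044, -0.897]]
force: [0.1, 0.3, 0.1]
width: 87.0
finger_force: 0.0
```

```bash
python3 -c "
from h import *
st()"
```

```text
10.8 p [-87.9 183.9 965.7] q [ 75.9 -10.3  12.5   7.6 151.7  83.7] F [0.1 0.3 0.1] w 87.0 0.0
[[-0.005  0.999  0.046]
 [ 0.898 -0.015  0.439]
 [ 0.439  0.044 -0.897]]
```

{"api": "arm_command", "payload": {
  "plan": [
    [1,[0.5,0,-1],0],
    [1,[0.5,0,-1],0]
  ]
}}

```text
time_s: 11.0
tcp_pos: [-88.4, 183.4, 968.7]
eef_rot: [[-0.009, 0.999, 0.045], [0.889, -0.013, 0.457], [0.457, 0.044, -0.888]]
force: [0.8, 0.2, -0.5]
width: 87.1
finger_force: 0.0
```

{"api": "arm_command", "payload": {
  "plan": [
    [1,[0.4,0,-1],0],
    [1,[0.4,0,-1],0]
  ]
}}

```text
time_s: 11.2
tcp_pos: [-91.9, 177.1, 970.9]
eef_rot: [[-0.006, 0.999, 0.048], [0.882, -0.017, 0.471], [0.471, 0.045, -0.881]]
force: [0.0, 0.5, 0.2]
width: 87.2
finger_force: 0.0
```

{"api": "arm_command", "payload": {
  "plan": [
    [1,[0.3,0,-1],0],
    [1,[0.3,0,-1],0]
  ]
}}

```text
time_s: 11.4
tcp_pos: [-98.7, 158.9, 972.9]
eef_rot: [[-0.008, 0.999, 0.048], [0.875, -0.017, 0.484], [0.485, 0.046, -0.874]]
force: [0.5, -0.4, 0.3]
width: 87.0
finger_force: 0.0
```

{"api": "arm_command", "payload": {
  "plan": [
    [1,[0.3,0,-1],0],
    [1,[0.3,0,-1],0]
  ]
}}

```text
time_s: 11.6
tcp_pos: [-103.1, 138.7, 974.7]
eef_rot: [[-0.01, 0.999, 0.048], [0.867, -0.015, 0.498], [0.498, 0.046, -0.866]]
force: [-0.6, -0.1, 0.0]
width: 87.0
finger_force: 0.0
```

```bash
python3 -c "
from h import *
st()"
```

```text
11.6 p [-103.1  138.7  974.7] q [ 76.1 -14.2  12.5   8.9 151.6  85.2] F [-0.6 -0.1  0. ] w 87.0 0.0
[[-0.01   0.999  0.048]
 [ 0.867 -0.015  0.498]
 [ 0.498  0.046 -0.866]]
```

{"api": "arm_command", "payload": {
  "plan": [
    [1,[0.8,0,-0.8],0],
    [1,[0.8,0,-0.8],0],
    [1,[0.8,0,-0.8],0]
  ]
}}

```text
time_s: 11.9
tcp_pos: [-110.0, 174.5, 975.5]
eef_rot: [[-0.016, 0.999, 0.046], [0.861, -0.01, 0.508], [0.508, 0.048, -0.86]]
force: [0.1, -0.2, 0.1]
width: 87.0
finger_force: 0.0
```

{"api": "arm_command", "payload": {
  "plan": [
    [1,[0.3,0,-1],0],
    [1,[0.3,0,-1],0]
  ]
}}

```text
time_s: 12.1
tcp_pos: [-112.2, 152.3, 976.4]
eef_rot: [[-0.005, 0.999, 0.052], [0.857, -0.022, 0.514], [0.515, 0.047, -0.856]]
force: [0.1, 0.3, 0.4]
width: 86.5
finger_force: 0.0
```

{"api": "arm_command", "payload": {
  "plan": [
    [1,[0.3,0,-1],0],
    [1,[0.3,0,-1],0]
  ]
}}

```text
time_s: 12.3
tcp_pos: [-115.6, 126.6, 978.0]
eef_rot: [[-0.012, 0.999, 0.048], [0.849, -0.016, 0.528], [0.528, 0.047, -0.848]]
force: [0.4, -0.2, -0.7]
width: 87.4
finger_force: 0.0
```

{"api": "arm_command", "payload": {
  "plan": [
    [1,[0.3,0,-1],0],
    [1,[0.3,0,-1],0]
  ]
}}

```text
time_s: 12.5
tcp_pos: [-114.8, 103.7, 979.3]
eef_rot: [[-0.013, 0.999, 0.045], [0.841, -0.013, 0.541], [0.541, 0.045, -0.84]]
force: [-0.0, 0.4, -0.8]
width: 86.8
finger_force: 0.0
```

```bash
python3 -c "
from h import *
st(); go([[-80,450,700],[300,400,600],[500,0,500],[458,-250,350]])"
```

```text
12.5 p [-114.8  103.7  979.3] q [ 76.6 -17.   12.5   9.8 151.6  86.6] F [-0.   0.4 -0.8] w 86.8 0.0
[[-0.013  0.999  0.045]
 [ 0.841 -0.013  0.541]
 [ 0.541  0.045 -0.84 ]]
[-80, 450, 700] -> [0.28  0.035 0.847]
[300, 400, 600] -> [0.078 0.786 0.995]
[500, 0, 500] -> [-0.709  1.188  0.749]
[458, -250, 350] -> [-1.291  1.097  0.727]
```

{"api": "arm_command", "payload": {
  "plan": [
    [1,[0.035,0.0,0.09],0],
    [1,[0.07,0.0,0.18],0],
    [1,[0.1,0.01,0.27],0],
    [1,[0.13,0.02,0.36],0],
    [1,[0.16,0.04,0.45],0],
    [1,[0.19,0.07,0.54],0],
    [1,[0.21,0.11,0.63],0],
    [1,[0.22,0.16,0.7],0],
    [1,[0.22,0.22,0.77],0],
    [1,[0.22,0.29,0.83],0]
  ]
}}

```text
time_s: 13.5
tcp_pos: [-45.5, 333.3, 784.3]
eef_rot: [[-0.016, 0.999, 0.05], [0.844, -0.013, 0.537], [0.537, 0.05, -0.842]]
force: [-0.2, 0.1, -0.4]
width: 87.1
finger_force: 0.0
```

```bash
python3 -c "
from h import *
st(); go([[300,400,550],[450,200,500],[500,0,450],[458,-250,350]])"
```

```text
13.5 p [-45.5 333.3 784.3] q [-32.2 -41.3  62.1  81.4 150.9  43.8] F [-0.2  0.1 -0.4] w 87.1 0.0
[[-0.016  0.999  0.05 ]
 [ 0.844 -0.013  0.537]
 [ 0.537  0.05  -0.842]]
[300, 400, 550] -> [-0.15   0.665  0.501]
[450, 200, 500] -> [-0.546  0.965  0.385]
[500, 0, 450] -> [-0.938  1.065  0.26 ]
[458, -250, 350] -> [-1.466  0.978  0.155]
```

```bash
python3 -c "
from h import *
go([[150,200,750],[300,50,650],[450,-100,550]])"
```

```text
[150, 200, 750] -> [-0.268  0.391 -0.066]
[300, 50, 650] -> [-0.633  0.684 -0.044]
[450, -100, 550] -> [-0.998  0.978 -0.021]
```

{"api": "arm_command", "payload": {
  "plan": [
    [1,[-0.05,0.08,-0.02],0],
    [1,[-0.1,0.16,-0.04],0],
    [1,[-0.16,0.23,-0.05],0],
    [1,[-0.21,0.31,-0.06],0],
    [1,[-0.27,0.38,-0.06],0],
    [1,[-0.33,0.44,-0.06],0],
    [1,[-0.4,0.5,-0.06],0],
    [1,[-0.47,0.55,-0.05],0],
    [1,[-0.54,0.61,-0.05],0],
    [1,[-0.61,0.67,-0.04],0]
  ]
}}

```text
time_s: 14.5
tcp_pos: [293.8, 57.9, 652.5]
eef_rot: [[-0.012, 0.999, 0.048], [0.843, -0.016, 0.538], [0.538, 0.047, -0.842]]
force: [0.7, -1.1, 0.9]
width: 87.0
finger_force: 0.0
```

```bash
python3 -c "
from h import *
st(); go([[450,-100,550],[440,-230,400],[440,-230,300]])"
```

```text
14.5 p [293.8  57.9 652.5] q [-42.6 -12.4  77.5  34.4 130.7 -23.3] F [ 0.7 -1.1  0.9] w 87.0 0.0
[[-0.012  0.999  0.048]
 [ 0.843 -0.016  0.538]
 [ 0.538  0.047 -0.842]]
[450, -100, 550] -> [-0.38   0.307  0.018]
[440, -230, 400] -> [-0.76   0.278  0.13 ]
[440, -230, 300] -> [-0.868  0.268  0.298]
```

{"api": "arm_command", "payload": {
  "plan": [
    [1,[-0.08,0.06,0.0],0],
    [1,[-0.16,0.12,0.0],0],
    [1,[-0.24,0.18,0.01],0],
    [1,[-0.32,0.23,0.02],0],
    [1,[-0.41,0.26,0.04],0],
    [1,[-0.5,0.28,0.06],0],
    [1,[-0.59,0.28,0.1],0],
    [1,[-0.68,0.28,0.14],0],
    [1,[-0.77,0.28,0.19],0],
    [1,[-0.85,0.28,0.24],0]
  ]
}}

```text
time_s: 15.5
tcp_pos: [443.6, -237.5, 327.7]
eef_rot: [[-0.012, 0.999, 0.047], [0.843, -0.015, 0.538], [0.538, 0.046, -0.842]]
force: [-0.1, -1.6, -0.4]
width: 86.8
finger_force: 0.0
```

```bash
cat > b.py <<'E'
from h import *
import sys
st()
K,T=cam("wrist"); p,d=imaging.read_camera("wrist"); cv2.imwrite(f"pics/{sys.argv[1]}.png",p[:,:,::-1])
hz=dict(knob=80,axis=46,post=75,red_cap=104,mark=24,unit=0)
for n,z in hz.items():
    r=imaging.mark_of(n,"wrist")
    if r: print(n,round(r[0]["p"],2),np.array(r[0]["at"]),at_z(K,T,r[0]["at"],z))
E
python3 b.py w1
```

```text
15.5 p [ 443.6 -237.5  327.7] q [-54.   23.9  83.6  20.9  97.7 -55.7] F [-0.1 -1.6 -0.4] w 86.8 0.0
[[-0.012  0.999  0.047]
 [ 0.843 -0.015  0.538]
 [ 0.538  0.046 -0.842]]
knob 0.93 [209.6 326. ] [ 461.427 -101.703   80.   ]
axis 0.88 [223.3 421.3] [ 599.134 -110.251   46.   ]
post 0.74 [267.6 425.2] [ 588.6   -179.143   75.   ]
red_cap 0.82 [204.8 398.8] [ 552.051 -103.821  104.   ]
mark 0.87 [292.7 418.1] [ 593.037 -206.122   24.   ]
unit 0.89 [226.9 369.6] [ 533.481 -101.633    0.   ]
```

View pics/w1.png

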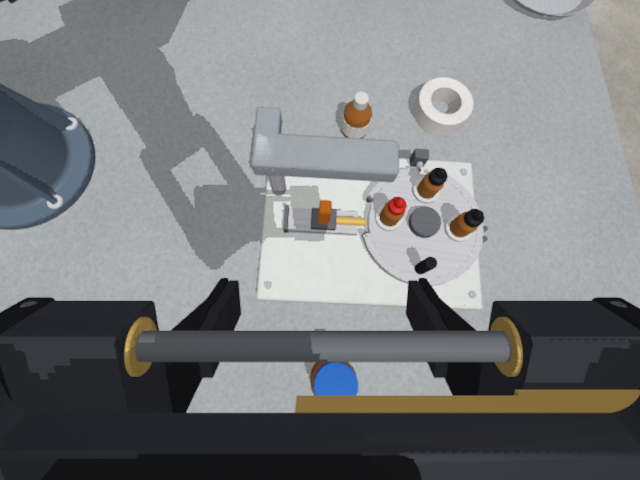

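```bash
python3 -c "
from h import *
R=np.array(arm.sense()['eef_rot']); G=np.array([461,-104,78.]); t=G+19*R[:,2]
go([t-200*R[:,2],t-60*R[:,2],t])"
```

```text
[ 452.203 -201.104  230.494] -> [-0.049  0.006  0.209]
[ 459.007 -125.996  112.543] -> [-0.049  0.006  0.489]
[461.923 -93.807  61.992] -> [-0.049  0.006  0.609]
```

{"api": "arm_command", "payload": {
  "plan": [
    [0.2,[-0.03,0.003,0.07],0.014],
    [0.2,[-0.05,0.006,0.14],0.014],
    [0.2,[-0.05,0.006,0.22],0.014],
    [0.2,[-0.05,0.006,0.3],0.014],
    [0.2,[-0.05,0.006,0.36],0.014],
    [0.2,[-0.05,0.006,0.42],0.014],
    [0.2,[-0.05,0.006,0.47],0.014],
    [0.2,[-0.05,0.006,0.49],0.014],
    [0.2,[-0.05,0.006,0.49],0.014]
  ]
}}

```text
time_s: 16.75
tcp_pos: [458.3, -124.9, 110.6]
eef_rot: [[0.031, 0.998, 0.046], [0.841, -0.051, 0.539], [0.541, 0.022, -0.841]]
force: [-0.1, 0.2, -0.4]
width: 52.4
finger_force: 0.0
```

```bash
python3 b.py w2; python3 -c "
from h import *
R=np.array(arm.sense()['eef_rot']); G=np.array([461,-104,78.]); t=G+19*R[:,2]
go([t])"
```

```text
16.75 p [ 458.3 -124.9  110.6] q [-45.2  37.3 103.   27.1  64.9 -59.8] F [-0.1  0.2 -0.4] w 52.4 0.0
[[ 0.031  0.998  0.046]
 [ 0.841 -0.051  0.539]
 [ 0.541  0.022 -0.841]]
knob 0.73 [261.4 321.4] [ 459.685 -100.551   80.   ]
axis 0.89 [273.6 513. ] [ 599.612 -109.616   46.   ]
red_cap 0.7 [245.1 484.9] [ 552.38 -100.33  104.  ]
unit 0.69 [280.8 403.2] [ 530.793 -105.005    0.   ]
[461.921 -93.778  62.011] -> [0.003 0.001 0.117]
```

View pics/w2.png

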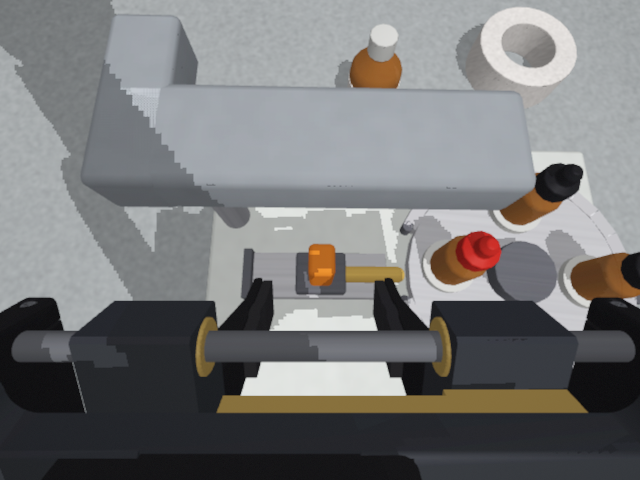

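The knob at (321,262) is centred between the finger tips (262 and 388), and the bar is clear. I'm advancing and closing.

{"api": "arm_command", "payload": {
  "plan": [
    [0.2,[0,0,0.05],0],
    [0.2,[0,0,0.09],0],
    [0.2,[0,0,0.115],0],
    [0.2,[0,0,0.115],0],
    [-1,[0,0,0.115],0],
    [-1,[0,0,0.115],0],
    [-1,[0,0,0.115],0],
    [-1,[0,0,0.115],0],
    [-1,[0,0,0.115],0],
    [-1,[0,0,0.115],0]
  ]
}}

```text
time_s: 18.1
tcp_pos: [460.4, -94.9, 61.7]
eef_rot: [[0.033, 0.998, 0.046], [0.841, -0.053, 0.539], [0.541, 0.021, -0.841]]
force: [-0.9, -1.3, 2.1]
width: 16.1
finger_force: 30.0
```

{"api": "arm_command", "payload": {
  "plan": [
    [-1,[0,-0.015,0],0],
    [-1,[0,-0.03,0],0],
    [-1,[0.001,-0.045,0],0],
    [-1,[0.001,-0.056,-0.001],0],
    [-1,[0.001,-0.062,-0.001],0],
    [-1,[0.001,-0.062,-0.001],0]
  ]
}}

```text
time_s: 18.7
tcp_pos: [430.9, -93.3, 61.7]
eef_rot: [[0.035, 0.998, 0.051], [0.84, -0.056, 0.539], [0.541, 0.024, -0.841]]
force: [6.6, 1.2, 1.6]
width: 15.6
finger_force: 30.0
```

{"api": "arm_command", "payload": {
  "plan": [
    [-1,[0,-0.004,0],0],
    [-1,[0,-0.004,0],0]
  ]
}}

```text
time_s: 18.9
tcp_pos: [430.8, -93.4, 61.7]
eef_rot: [[0.035, 0.998, 0.054], [0.841, -0.059, 0.539], [0.541, 0.027, -0.841]]
force: [11.8, 3.4, 0.2]
width: 16.1
finger_force: 30.0
```

{"api": "arm_command", "payload": {
  "plan": [
    [0.2,[0,0,0],0],
    [0.2,[0,0,0],0],
    [0.2,[0,0,0],0],
    [0.2,[0,0,0],0],
    [0.2,[0,0,-0.04],0],
    [0.2,[0,0,-0.1],0],
    [0.2,[0,0,-0.18],0],
    [0.2,[0,0,-0.26],0],
    [0.2,[0,0,-0.34],0],
    [0.2,[0,0,-0.34],0]
  ]
}}

```text
time_s: 19.9
tcp_pos: [421.3, -188.9, 207.3]
eef_rot: [[0.032, 0.998, 0.053], [0.845, -0.055, 0.532], [0.534, 0.028, -0.845]]
force: [-0.2, -0.3, 0.2]
width: 52.1
finger_force: 0.0
```

```bash
python3 -c "
from h import *
st(); go([[585,-230,200]])"
```

```text
19.9 p [ 421.3 -188.9  207.3] q [-52.9  28.4  98.4  21.7  78.9 -59.3] F [-0.2 -0.3  0.2] w 52.1 0.0
[[ 0.032  0.998  0.053]
 [ 0.845 -0.055  0.532]
 [ 0.534  0.028 -0.845]]
[585, -230, 200] -> [-0.067  0.331 -0.014]
```

{"api": "arm_command", "payload": {
  "plan": [
    [0.2,[-0.02,0.08,-0.01],0],
    [0.2,[-0.04,0.17,-0.014],0],
    [0.2,[-0.06,0.26,-0.014],0],
    [0.2,[-0.067,0.33,-0.014],0],
    [0.2,[-0.067,0.33,-0.014],0]
  ]
}}

```text
time_s: 20.4
tcp_pos: [585.8, -224.5, 193.4]
eef_rot: [[0.031, 0.998, 0.046], [0.84, -0.051, 0.54], [0.541, 0.022, -0.841]]
force: [-1.2, 0.6, -0.0]
width: 52.2
finger_force: 0.0
```

```bash
python3 b.py w3
```

```text
20.4 p [ 585.8 -224.5  193.4] q [-43.5  40.2  75.6  25.1  86.5 -47.5] F [-1.2  0.6 -0. ] w 52.2 0.0
[[ 0.031  0.998  0.046]
 [ 0.84  -0.051  0.54 ]
 [ 0.541  0.022 -0.841]]
knob 0.66 [178.8 144.3] [431.16  -99.051  80.   ]
axis 0.97 [194.6 327.4] [ 600.12  -107.976   46.   ]
post 0.7 [254.9 318.9] [ 587.716 -176.814   75.   ]
red_cap 0.75 [165.3 272.4] [ 551.032 -102.569  104.   ]
mark 0.7 [292.  325.5] [ 593.596 -204.37    24.   ]
unit 0.91 [209.9 267.1] [ 532.606 -105.056    0.   ]
```

View pics/w3.png

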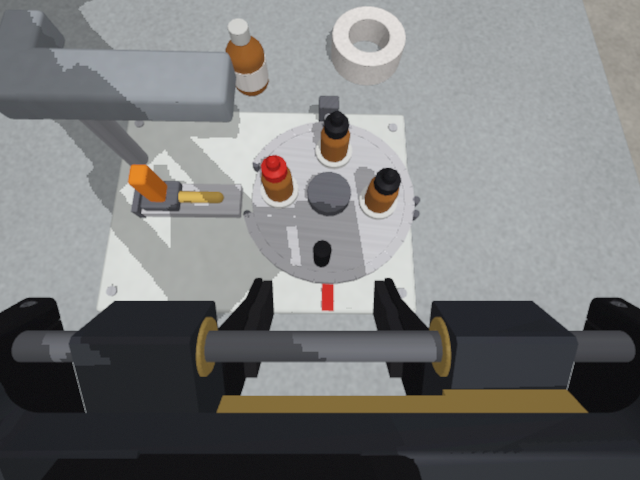

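```bash
cat > c.py <<'E'
from h import *
s=arm.sense(); R=np.array(s["eef_rot"])
t=np.array([588,-173,82.]); go([t-70*R[:,2],t])
E
python3 c.py
```

```text
[ 584.759 -210.794  140.831] -> [-0.036  0.002  0.108]
[ 588. -173.   82.] -> [-0.036  0.002  0.248]
```

{"api": "arm_command", "payload": {
  "plan": [
    [0.2,[-0.036,0.002,0.06],0],
    [0.2,[-0.036,0.002,0.12],0],
    [0.2,[-0.036,0.002,0.18],0],
    [0.2,[-0.036,0.002,0.23],0],
    [0.2,[-0.036,0.002,0.248],0],
    [-1,[-0.036,0.002,0.248],0],
    [-1,[-0.036,0.002,0.248],0],
    [-1,[-0.036,0.002,0.248],0],
    [-1,[-0.036,0.002,0.248],0],
    [-1,[-0.036,0.002,0.248],0]
  ]
}}

```text
time_s: 21.75
tcp_pos: [589.6, -174.2, 82.5]
eef_rot: [[0.033, 0.998, 0.048], [0.841, -0.054, 0.538], [0.54, 0.023, -0.841]]
force: [0.2, 0.6, 0.4]
width: 20.2
finger_force: 0.0
```

```bash
cat > d.py <<'E'
from h import *
st(); s=arm.sense(); R=np.array(s["eef_rot"]); p=np.array(s["tcp_pos"])
A=np.array([600,-109.]); 
# post x is TCP x now; its y from the radius
x=p[0]; y=A[1]-np.sqrt(66**2-(x-A[0])**2); off=np.array([p[0]-x,p[1]-y]); a0=np.degrees(np.arctan2(y-A[1],x-A[0])); print("post",x,y,"a0",a0,"off",off)
for a in list(np.linspace(a0,-3.3,16)[1:]):
    q=A+66*np.array([np.cos(np.radians(a)),np.sin(np.radians(a))])+off
    print(round(a,1),np.round(R.T@np.array([q[0]-p[0],q[1]-p[1],82-p[2]])/500,3))
E
python3 d.py
```

```text
21.75 p [ 589.6 -174.2   82.5] q [-40.1  46.8  82.8  27.6  72.7 -51. ] F [0.2 0.6 0.4] w 20.2 0.0
[[ 0.033  0.998  0.048]
 [ 0.841 -0.054  0.538]
 [ 0.54   0.023 -0.841]]
post 589.5724651497795 -174.17105582194782 a0 -99.090419148805 off [ 0.    -0.002]
-92.7 [-0.001  0.015  0.001]
-86.3 [-0.001  0.029  0.002]
-79.9 [0.001 0.044 0.003]
-73.5 [0.004 0.058 0.006]
-67.2 [0.009 0.071 0.009]
-60.8 [0.015 0.084 0.013]
-54.4 [0.022 0.096 0.018]
-48.0 [0.03  0.107 0.024]
-41.6 [0.039 0.117 0.03 ]
-35.2 [0.049 0.126 0.036]
-28.8 [0.06  0.133 0.043]
-22.5 [0.071 0.138 0.051]
-16.1 [0.083 0.142 0.059]
-9.7 [0.095 0.145 0.066]
-3.3 [0.108 0.146 0.074]
```

{"api": "arm_command", "payload": {
  "plan": [
    [-1,[0,0,0],0],
    [-1,[0,0,0],0],
    [-1,[0,0,0],0]
  ]
}}

```text
time_s: 22.05
tcp_pos: [589.5, -174.0, 82.3]
eef_rot: [[0.033, 0.998, 0.048], [0.841, -0.053, 0.539], [0.54, 0.023, -0.841]]
force: [-0.9, -2.7, 3.5]
width: 14.7
finger_force: 30.0
```

```bash
python3 d.py
```

```text
22.05 p [ 589.5 -174.    82.3] q [-40.1  46.8  82.8  27.6  72.7 -51. ] F [-0.9 -2.7  3.5] w 14.7 30.0
[[ 0.033  0.998  0.048]
 [ 0.841 -0.053  0.539]
 [ 0.54   0.023 -0.841]]
post 589.5462973151216 -174.16686351341582 a0 -99.1134255996122 off [0.    0.157]
-92.7 [-0.001  0.015  0.   ]
-86.3 [-0.001  0.029  0.001]
-80.0 [0.001 0.044 0.003]
-73.6 [0.005 0.058 0.005]
-67.2 [0.009 0.072 0.009]
-60.8 [0.015 0.084 0.013]
-54.4 [0.022 0.096 0.018]
-48.0 [0.03  0.107 0.023]
-41.6 [0.039 0.117 0.029]
-35.2 [0.049 0.126 0.036]
-28.9 [0.06  0.133 0.043]
-22.5 [0.071 0.138 0.05 ]
-16.1 [0.083 0.142 0.058]
-9.7 [0.095 0.145 0.066]
-3.3 [0.108 0.146 0.074]
```

{"api": "arm_command", "payload": {
  "plan": [
    [-1,[-0.001,0.015,0],0],
    [-1,[-0.001,0.029,0.001],0],
    [-1,[0.001,0.044,0.003],0],
    [-1,[0.005,0.058,0.005],0],
    [-1,[0.009,0.072,0.009],0],
    [-1,[0.015,0.084,0.013],0],
    [-1,[0.022,0.096,0.018],0],
    [-1,[0.022,0.096,0.018],0]
  ]
}}

```text
time_s: 22.85
tcp_pos: [636.9, -160.5, 82.0]
eef_rot: [[0.032, 0.999, 0.043], [0.839, -0.05, 0.542], [0.543, 0.019, -0.84]]
force: [-2.0, -0.4, 6.6]
width: 14.7
finger_force: 30.2
```

```bash
python3 b.py w4; python3 -c "
from h import *
go([[647.7,-145.8,82.3],[660,-128,82.3],[666,-110,82.3]])"
```

```text
22.85 p [ 636.9 -160.5   82. ] q [-36.7  49.   76.7  28.4  75.2 -46.7] F [-2.  -0.4  6.6] w 14.7 30.2
[[ 0.032  0.999  0.043]
 [ 0.839 -0.05   0.542]
 [ 0.543  0.019 -0.84 ]]
axis 0.56 [225.6 262.2] [ 600.452 -109.096   46.   ]
post 0.84 [307.  320.2] [ 635.608 -165.582   75.   ]
red_cap 0.78 [250.3 152.7] [ 557.656 -137.399  104.   ]
unit 0.84 [243.5 182.6] [ 531.492 -106.333    0.   ]
[647.7, -145.8, 82.3] -> [0.026 0.021 0.017]
[660, -128, 82.3] -> [0.057 0.043 0.037]
[666, -110, 82.3] -> [0.087 0.054 0.057]
```

View pics/w4.png

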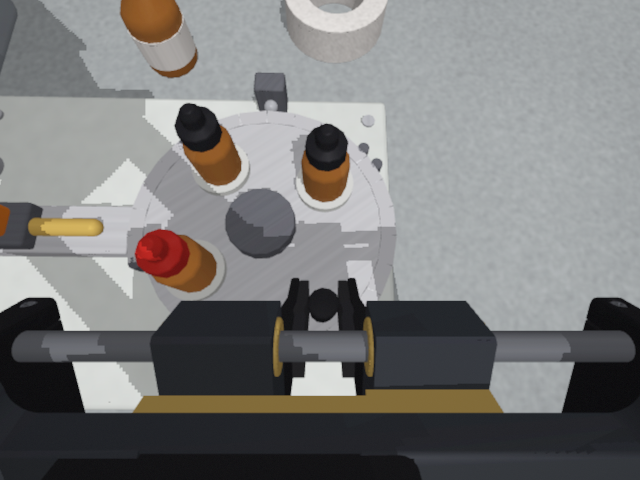

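{"api": "arm_command", "payload": {
  "plan": [
    [-1,[0.008,0.011,0.005],0],
    [-1,[0.017,0.021,0.011],0],
    [-1,[0.027,0.03,0.018],0],
    [-1,[0.038,0.037,0.025],0],
    [-1,[0.049,0.042,0.032],0],
    [-1,[0.061,0.046,0.04],0],
    [-1,[0.073,0.049,0.048],0],
    [-1,[0.086,0.05,0.056],0],
    [-1,[0.086,0.05,0.056],0],
    [-1,[0.086,0.05,0.056],0]
  ]
}}

```text
time_s: 24.2
tcp_pos: [665.6, -112.9, 81.9]
eef_rot: [[0.033, 0.998, 0.047], [0.841, -0.053, 0.538], [0.539, 0.022, -0.842]]
force: [-2.2, -5.0, 5.3]
width: 14.9
finger_force: 30.0
```

```bash
python3 b.py w5
```

```text
24.2 p [ 665.6 -112.9   81.9] q [-32.1  49.2  76.1  30.1  73.4 -43. ] F [-2.2 -5.   5.3] w 14.9 30.0
[[ 0.033  0.998  0.047]
 [ 0.841 -0.053  0.538]
 [ 0.539  0.022 -0.842]]
axis 0.83 [299.7 216.7] [ 601.08  -108.404   46.   ]
post 0.8 [315.7 322.2] [ 665.21  -122.669   75.   ]
red_cap 0.87 [413.8 147.6] [ 589.557 -159.917  104.   ]
unit 0.62 [305.2 137.7] [ 530.232 -104.848    0.   ]
```

View pics/w5.png

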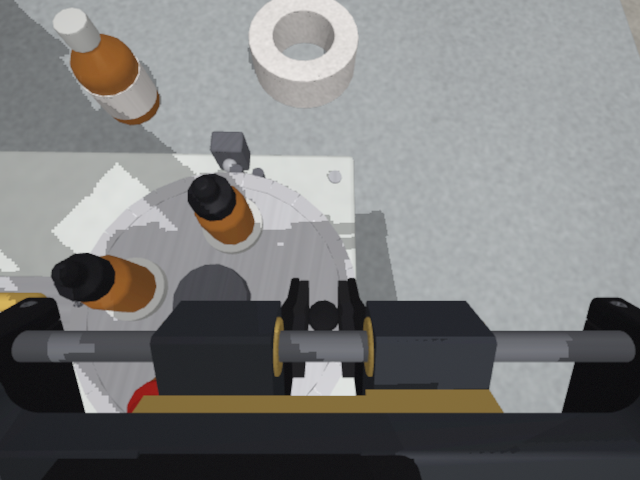

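{"api": "arm_command", "payload": {
  "plan": [
    [-1,[0.006,0,0.004],0],
    [-1,[0.012,-0.001,0.008],0],
    [-1,[0.017,-0.001,0.011],0],
    [-1,[0.017,-0.001,0.011],0],
    [-1,[0.017,-0.001,0.011],0]
  ]
}}

```text
time_s: 25.05
tcp_pos: [666.9, -102.7, 81.9]
eef_rot: [[0.032, 0.998, 0.05], [0.841, -0.054, 0.538], [0.54, 0.024, -0.841]]
force: [2.8, -3.7, 3.4]
width: 14.7
finger_force: 29.9
```

```bash
cat > e.py <<'E'
from h import *
st()
for c in ("wrist","top","scene"):
    K,T=cam(c); p,d=imaging.read_camera(c); cv2.imwrite(f"pics/e_{c}.png",p[:,:,::-1])
    for n,z in dict(axis=46,post=75,red_cap=104,mark=24,knob=80).items():
        r=imaging.mark_of(n,c)
        if r: print(c,n,round(r[0]["p"],2),np.array(r[0]["at"]),at_z(K,T,r[0]["at"],z))
E
python3 e.py
```

```text
25.05 p [ 666.9 -102.7   81.9] q [-31.3  49.   76.7  30.6  72.7 -42.7] F [ 2.8 -3.7  3.4] w 14.7 29.9
[[ 0.032  0.998  0.05 ]
 [ 0.841 -0.054  0.538]
 [ 0.54   0.024 -0.841]]
wrist axis 0.57 [ 77.  302.1] [661.737  63.01   46.   ]
wrist post 0.55 [319.9 321. ] [ 665.737 -114.555   75.   ]
top axis 0.69 [242. 400.] [ 600.492 -110.126   46.   ]
top post 0.67 [205.6 404.2] [ 671.457 -115.688   75.   ]
scene axis 0.97 [233.6 247.2] [ 595.653 -112.056   46.   ]
scene post 0.67 [242.8 227.6] [ 668.84  -107.636   75.   ]
scene red_cap 0.74 [203.5 226.1] [ 596.948 -152.473  104.   ]
scene mark 0.72 [232.9 211. ] [ 597.932 -194.926   24.   ]
scene knob 0.85 [182.9 289.2] [438.601 -98.218  80.   ]
```

{"api": "arm_command", "payload": {
  "plan": [
    [-1,[0.002,0,0.001],0],
    [-1,[0.002,0,0.001],0],
    [0.0,[0.002,0,0.001],0],
    [0.0,[0.002,0,0.001],0],
    [0.0,[0.002,0,0.001],0],
    [0.0,[0.002,0,-0.03],0],
    [0.0,[0.002,0,-0.1],0],
    [0.0,[0.002,0,-0.18],0],
    [0.0,[-0.06,0,-0.2],0],
    [0.0,[-0.1,0,-0.2],0]
  ]
}}

```text
time_s: 26.95
tcp_pos: [660.1, -201.2, 140.7]
eef_rot: [[0.032, 0.998, 0.051], [0.843, -0.054, 0.536], [0.538, 0.026, -0.843]]
force: [0.8, 0.0, -0.2]
width: 43.5
finger_force: 0.0
```

```bash
python3 e.py
```

```text
26.95 p [ 660.1 -201.2  140.7] q [-38.1  47.2  69.1  27.1  83.6 -43.3] F [ 0.8  0.  -0.2] w 43.5 0.0
[[ 0.032  0.998  0.051]
 [ 0.843 -0.054  0.536]
 [ 0.538  0.026 -0.843]]
wrist axis 0.96 [199.7 242.5] [ 599.626 -108.067   46.   ]
wrist post 0.87 [187.6 323.5] [ 667.477 -112.453   75.   ]
wrist red_cap 0.79 [242.3 219.4] [ 596.434 -159.865  104.   ]
wrist mark 0.65 [318.  240.6] [ 594.033 -205.081   24.   ]
wrist knob 0.91 [180.7   5.6] [431.85  -98.524  80.   ]
top axis 0.6 [215.4 298.4] [657.494  99.524  46.   ]
top post 0.75 [206.5 399.6] [ 669.685 -106.359   75.   ]
top red_cap 0.88 [243.6 434. ] [ 591.305 -166.756  104.   ]
top mark 0.69 [248.3 448. ] [ 588.546 -214.506   24.   ]
scene post 0.84 [241.9 224.7] [ 668.715 -113.673   75.   ]
scene red_cap 0.84 [201.5 223.6] [ 592.898 -160.463  104.   ]
scene mark 0.95 [230.1 209. ] [ 591.452 -203.907   24.   ]
scene knob 0.97 [181.6 290.3] [432.603 -98.527  80.   ]
```

View pics/e_wrist.png

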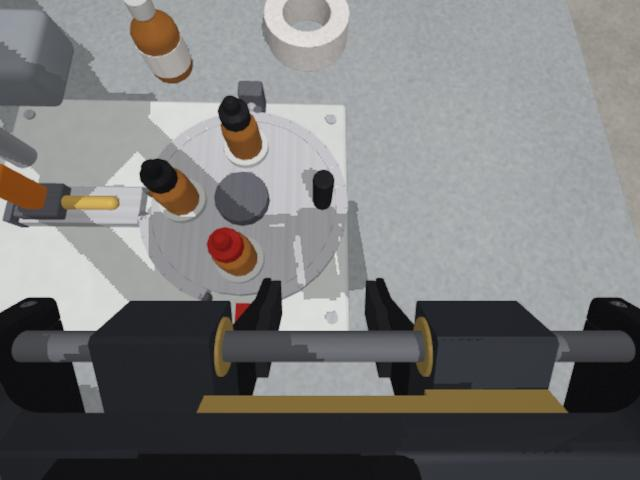

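```bash
python3 -c "
from h import *
R=np.array(arm.sense()['eef_rot']); t=np.array([430.8,-93.4,61.7])
go([t-170*R[:,2],t-60*R[:,2],t])"
```

```text
[ 422.833 -185.08   204.638] -> [ 0.077 -0.471 -0.12 ]
[ 427.988 -125.758  112.149] -> [ 0.077 -0.471  0.1  ]
[430.8 -93.4  61.7] -> [ 0.077 -0.471  0.22 ]
```

{"api": "arm_command", "payload": {
  "plan": [
    [0.2,[0.01,-0.06,-0.05],0],
    [0.2,[0.02,-0.14,-0.1],0],
    [0.2,[0.04,-0.23,-0.12],0],
    [0.2,[0.06,-0.32,-0.12],0],
    [0.2,[0.077,-0.41,-0.12],0],
    [0.2,[0.077,-0.471,-0.1],0],
    [0.2,[0.077,-0.471,-0.02],0],
    [0.2,[0.077,-0.471,0.06],0],
    [0.2,[0.077,-0.471,0.1],0],
    [0.2,[0.077,-0.471,0.1],0]
  ]
}}

```text
time_s: 28.85
tcp_pos: [426.4, -123.6, 111.1]
eef_rot: [[0.034, 0.999, 0.043], [0.838, -0.052, 0.543], [0.544, 0.017, -0.839]]
force: [-1.2, -0.1, -1.1]
width: 52.3
finger_force: 0.0
```

```bash
python3 b.py w6; python3 -c "
from h import *
go([[430.8,-93.4,61.7]])"
```

```text
28.85 p [ 426.4 -123.6  111.1] q [-47.7  36.2 106.8  26.3  63.6 -62.5] F [-1.2 -0.1 -1.1] w 52.3 0.0
[[ 0.034  0.999  0.043]
 [ 0.838 -0.052  0.543]
 [ 0.544  0.017 -0.839]]
knob 0.62 [265.4 327.5] [ 431.288 -101.72    80.   ]
axis 0.96 [274.4 558.1] [ 600.363 -110.354   46.   ]
unit 0.74 [281.  440.9] [ 530.725 -105.003    0.   ]
[430.8, -93.4, 61.7] -> [ 0.002 -0.001  0.123]
```

{"api": "arm_command", "payload": {
  "plan": [
    [0.2,[0,0.002,0.05],0],
    [0.2,[0,0.002,0.09],0],
    [0.2,[0,0.002,0.118],0],
    [0.2,[0,0.002,0.118],0],
    [-1,[0,0.002,0.118],0],
    [-1,[0,0.002,0.118],0],
    [-1,[0,0.002,0.118],0],
    [-1,[0,0.002,0.118],0],
    [-1,[0,0.002,0.118],0],
    [-1,[0,0.002,0.118],0]
  ]
}}

```text
time_s: 30.2
tcp_pos: [431.5, -94.4, 62.8]
eef_rot: [[0.033, 0.998, 0.047], [0.841, -0.053, 0.539], [0.541, 0.021, -0.841]]
force: [-0.4, -1.9, 2.1]
width: 16.0
finger_force: 30.0
```

{"api": "arm_command", "payload": {
  "plan": [
    [-1,[0,0.01,0],0],
    [-1,[0,0.02,0],0],
    [-1,[0,0.03,0],0],
    [-1,[0,0.04,0],0],
    [-1,[0,0.05,0.001],0],
    [-1,[0,0.058,0.001],0],
    [-1,[0,0.062,0.001],0],
    [-1,[0,0.062,0.001],0]
  ]
}}

```text
time_s: 31.0
tcp_pos: [461.1, -95.9, 62.8]
eef_rot: [[0.032, 0.999, 0.043], [0.841, -0.05, 0.539], [0.54, 0.019, -0.841]]
force: [-8.7, -6.9, 4.2]
width: 15.7
finger_force: 30.0
```

{"api": "arm_command", "payload": {
  "plan": [
    [-1,[0,0.005,0],0],
    [-1,[0,0.005,0],0]
  ]
}}

```text
time_s: 31.2
tcp_pos: [461.3, -95.8, 62.8]
eef_rot: [[0.031, 0.999, 0.038], [0.841, -0.047, 0.539], [0.541, 0.016, -0.841]]
force: [-14.5, -10.6, 6.9]
width: 15.8
finger_force: 30.0
```

{"api": "arm_command", "payload": {
  "plan": [
    [0.2,[0,0,0],0],
    [0.2,[0,0,0],0],
    [0.2,[0,0,0],0],
    [0.2,[0,0,0],0],
    [0.2,[0,0,-0.04],0],
    [0.2,[0,0,-0.1],0],
    [0.2,[0,0,-0.18],0],
    [0.2,[0,0,-0.26],0],
    [0.2,[0,0,-0.36],0],
    [0.2,[0,0,-0.36],0]
  ]
}}

```text
time_s: 32.2
tcp_pos: [459.9, -198.0, 218.5]
eef_rot: [[0.03, 0.998, 0.057], [0.846, -0.056, 0.531], [0.533, 0.032, -0.846]]
force: [0.9, -1.0, 0.2]
width: 52.4
finger_force: 0.0
```

```bash
python3 e.py; python3 -c "
import cv2
cv2.imwrite('pics/f.png',cv2.resize(cv2.imread('pics/e_wrist.png')[80:320,200:520],(800,600)))"
```

```text
32.2 p [ 459.9 -198.   218.5] q [-50.4  29.8  93.   22.7  81.7 -55.9] F [ 0.9 -1.   0.2] w 52.4 0.0
[[ 0.03   0.998  0.057]
 [ 0.846 -0.056  0.531]
 [ 0.533  0.032 -0.846]]
wrist axis 0.56 [221.9 441.2] [ 599.364 -110.663   46.   ]
wrist post 0.8 [214.7 515.6] [ 664.511 -115.097   75.   ]
wrist red_cap 0.68 [256.9 470.4] [ 597.057 -161.019  104.   ]
wrist mark 0.69 [312.7 443.2] [ 595.894 -206.194   24.   ]
wrist knob 0.73 [208.6 312.3] [ 459.687 -100.979   80.   ]
top axis 0.92 [242.8 399.2] [ 598.845 -108.436   46.   ]
top post 0.69 [204.9 401.8] [ 672.923 -110.877   75.   ]
top red_cap 0.97 [240.7 430.4] [ 597.011 -159.939  104.   ]
scene axis 0.59 [235.1 248.5] [ 598.882 -107.361   46.   ]
scene post 0.82 [241.6 228.8] [ 664.906 -107.598   75.   ]
scene red_cap 0.95 [200.3 220.7] [ 591.568 -167.681  104.   ]
scene mark 0.86 [228.  211.9] [ 582.777 -202.731   24.   ]
scene knob 0.73 [186.8 282.2] [ 459.588 -104.268   80.   ]
```

View pics/f.png

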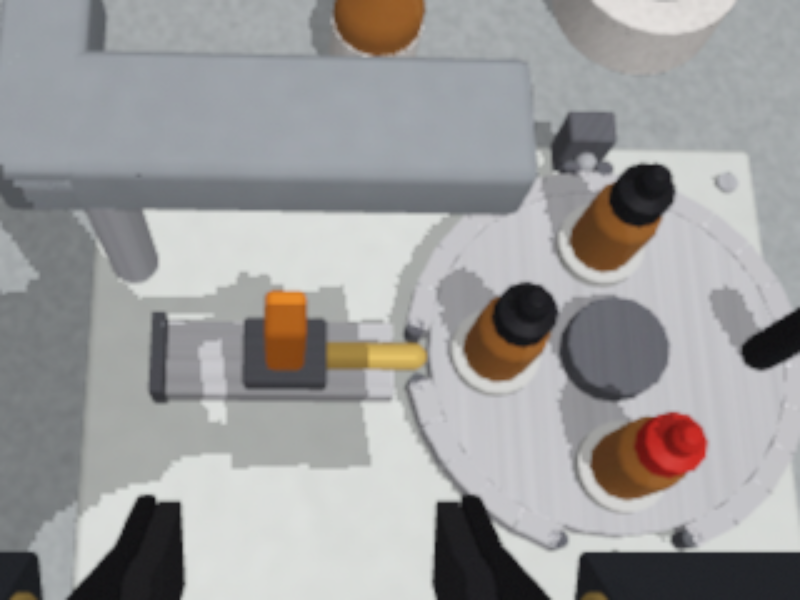

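The tongue at (400,355) sits in the rim slot, the knob is back at its home position and the red cap is at the front. The gripper is clear, so I'm handing in.

```bash
python3 -c "
from rig import arm
print(arm.finish_job())"
```

```text
the job is handed in; nothing more can be done
None
```

I handed the job in at about 32 s: the lock was opened to its stop, the carousel was turned into its detent with the red cap at the mark, and the lock is fully home again, with no contact with the bar or the bystanders seen. The move interface has no tilt command, so I got the roughly 33° lean by driving the arm against its reach limits in free space.

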